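# Push the red lug out of the row and square it against the stop

### The arm

A 6-joint arm with a two-finger parallel gripper is mounted at the origin on the work surface. World frame = base frame: x ahead of the robot, y to its left, z up, the work surface at z = 0. Lengths are in m, angles in rad, forces in N, time in s.
With the tool pointing down it reaches from about 0.3 to 0.775 m from the base axis. Payload 14.6 kg.
Tool frame: the origin (TCP) lies at the very end of the fingers, on their centre line; the grasp point (between the pads) lies 19 mm behind it; y points along the fingers, x is the direction in which the jaws open and shut, and the axes are right-handed (so a half turn about y gives the same grasp; the last joint's range is limited). The gripper opens to 85 mm and grips with 20 to 120 N. Pads are 22 mm wide; open, the fingers measure 114 mm over their backs; the gripper's body (76 mm by 85 mm) begins 54 mm behind the grasp point. The pads swing forward as they close: fully open they stand 13 mm farther back than shut.
Start: joints at [-1.381, 0.3, 1.521, -0, 1.321, -0.067], TCP at [0.14, -0.532, 0.231] pointing down, gripper open.
Joint ranges: [-3.03, 3.03], [-0.79, 2.21], [0.23, 2.52], [-1.04, 4.18], [0, 3.07], [-2.55, 2.55]. Speed limits (rad/s): [2.22, 2.22, 2.57, 3.14, 3.14, 3.14].

### API

Orientations are given as a rotation vector (axis times angle).
In Python, from cell import bot gives the robot as it stands. Calls block until the motion is done:
- bot.move_pose(position, orientation): joint-space move of the TCP to a pose.
- bot.line_to(position, rotation=None, velocity=0.15): straight line of the TCP; rotation=None keeps the orientation; velocity is the mean speed in m/s.
- bot.move_j(angles): joint-space move.
- bot.command_gripper(opening, effort=None): finger opening in m; effort is the grip in N (None keeps the last); returns when the fingers have stopped.
- bot.hold(seconds).
- bot.inverse_kinematics(position, orientation): joint angles nearest the present ones, or None.
- bot.state(): the state.
- bot.snapshot(name): name is "side" or "top" or "wrist"; returns the picture (420x560x3 uint8, red, green, blue); there is no depth.
- bot.camera_model(name): a dict with "fx", "fy", "cx", "cy" (pixels), "k1" (the pictures are not rectified: a ray, as slopes to the right and down, at radius r is drawn at 1 + k1 r^2 times it, then the intrinsics apply), "eye" and "rotation" of the camera in the world; the wrist camera has in their place "mount" (4x4, takes a point from camera to tool coordinates, whose origin is the TCP and whose axes are the tool frame's). Camera axes: x right, y up, looking along -z (the intrinsics and any distortion apply to the point x, -y, -z); pixel columns grow to the right and rows downward; lengths in m; the calibration is good to about 2 mm. A picture is of the moment at which its call begins: read the wrist's pose just before it. camera_model takes no time and is no camera call.
A pose or a line that the arm cannot do raises bot.MotionError and nothing moves.
- bot.finish_job(): hands the job in, once; it reports no verdict.
Trained networks look in the newest picture that a camera, given by its name, has taken for a name from the list of things; names that differ only in an ending like _2 or _b are one class to them, and where a whole thing is asked for, a point or a joint stands for the part that bears it (a point fixed in the world has none). Each returns a list of dicts, best first, with "conf" (0 to 1); they miss things now and then, are a little off and sometimes report something else, mostly with a low value. They report only what shows in the picture. A call takes as long as a camera call. They do not tell look-alikes from the thing itself.
- bot.recognise(camera, query): "at" ([x, y, z] in m, in the coordinates of the camera as it stood for that picture, good to about 4 mm: the middle of the surface that is visible of it).
- bot.trace(camera, query): "pixels" (420x560 bool, what is visible of it).
- bot.landmark_of(camera, query): "at" ([x, y, z] in m, in the coordinates of the camera as it stood for that picture, good to about 4 mm: a listed point, or the origin of a listed thing).
The state is a dict: "time_s": time; "joint_positions": joint angles; "qd": joint speeds; "joint_torque": joint torques, N m; "ee_pos": TCP position; "ee_rot": TCP orientation; "wrist_force": force on the tool from outside, world axes, zero at the start; "ft_torque": the same for the moment, N m; "gripper_width": finger opening in m.
Only numpy, scipy, OpenCV 4.12 (cv2) and the standard library are available. Lean on these libraries where they do the work, as an engineer would, in place of code of your own. Each camera call takes 0.05 s, during which the arm holds its last target. There are 200 camera calls.

### The job

Push the red lug endwise out of its row of touching lugs, sliding it flat on the table until it stands clear of them by about a finger's width, without disturbing the other lugs. Then pick it up, carry it over to the squaring station and set it down flat and released in the nest, lengthwise and centred between the yellow lines, between the blue stop and the brass pusher. Finally push the valve lever all the way over to its yellow side, hold it there for about a second so that the pusher slides the lug up to the stop, and let the lever spring back to centre; never work the lever the other way, and leave all the other things where they are.

Things in the scene. Friction and masses are not known exactly. Their poses are not given: they have to be found in the camera images.
- lug_center (a point): centre of the red-painted steel lug, a flat bar 100 x 44 x 20 mm, about 0.7 kg, two dark hole marks on top, loose; lies flat, the point is 10 mm above its underside; x along the 100 mm length, y across the 44 mm width, z up. It starts in any of the four places of the row, with no gap to its neighbours
- row: white chalk rectangle drawn flat on the table (136 x 200 mm) round the row of four lugs; origin at its centre; x along the lugs' length, roughly to the robot's left, y along the row. Lugs lie touching by their long sides at 44 mm pitch along y, ends staggered up to 4 mm along x. The red lug is clear once its centre is over 108 mm from the origin along x, either way
- plain1_center (a point): centre of a bare steel lug, same size as the red one, loose; must stay where it lies (within 10 mm)
- plain2_center (a point): centre of a bare steel lug, same size as the red one, loose; must stay where it lies (within 10 mm)
- plain3_center (a point): centre of a bare steel lug, same size as the red one, loose; must stay where it lies (within 10 mm)
- station: squaring station fixed to the table; origin on the table in its nest; x from the blue stop (face at x = -55 mm, 70 mm wide, 35 high) to the brass pusher (face at x = 75 mm at rest). The lug lies on the table between flat painted yellow lines at y = +-30 mm, no side walls; centred at x = 8 to 15 mm it clears both ends. Cylinder housing 56 mm wide, 50 high, from x = 100 to 190 mm
- pusher_face (a point): centre of the face of the brass pusher pad (36 mm wide, top 30 mm high), 18 mm above the table; with the lever it moves along the station's -x: 28.5 mm out at full throw (57 mm per rad), which leaves the lug at most about 2 mm off the stop; back to rest with the lever centred
- valve: grey hand valve fixed to the table, block 90 x 60 x 50 mm (62 mm high at the lever boot); origin at the centre of its underside; the yellow patch lies on its +x side; the lever's hinge is 60 mm above the origin, its axis along y
- lever_knob (a point): centre of the black ball knob (30 mm diameter) of the valve lever, 90 mm from the hinge, 150 mm above the table when centred; the stick below it is 12 mm thick
- lever (a joint): valve lever angle in rad: 0 centred (upright), + leans to the valve's +x (yellow) side, range -0.5 to 0.5. Springs back to 0 when let go (about 0.6 N m/rad; 3 to 8 N at the knob)
- vee: small blue steel setup block, 40 x 40 mm, 40 mm high with a notch along its top, loose; stands 60 mm or more beyond the left (+x) ends of the lugs; origin at the centre of its underside; leave alone
- magnet: yellow welding magnet square, L-shaped, 70 mm long (x), 20 mm thick (y), up to 55 mm high, loose; stands between the row and the station; origin at the centre of its underside; leave alone
- spray: green spray can, 58 mm diameter, 150 mm high, loose; origin at the centre of its underside; leave alone
- cup: orange open cup, 70 mm diameter, 70 mm high, loose; origin at the centre of its underside; leave alone
Not all that is in view belongs to the job. What is meant by the part that bears lug_center is not purple, and is the smaller of those in its own colour.

How it is judged:
On the way, in this order (a step that is already met when the one before it is completed fails the run):
1. the red lug lies flat on the table, pushed clear of the row (centre more than 104 mm from the chalk origin along the lugs' length) ((x of lug_center in the frame of row above 0.104 m or x of lug_center in the frame of row below -0.104 m) and height (world z) of lug_center below 0.013 m), for 0.2 s.
2. the red lug lies released in the nest, between stop and pusher, centred within 14 mm and lengthwise within 0.17 rad, with the lever centred (y of lug_center in the frame of station between -0.014 and 0.014 m and height (world z) of lug_center below 0.014 m and x of lug_center in the frame of station between -0.008 and 0.027 m and angle between the x axis of lug_center and the x axis of station, either way round below 0.17 rad and contact force between the fingers and lug below 0.1 N and value of joint lever below 0.1 rad), for 0.2 s.
3. the lever is pushed over to the yellow side (beyond 0.44 rad) and held for 0.7 s (value of joint lever above 0.44 rad), for 0.7 s.
4. the lever is let back to centre (within 0.06 rad) (value of joint lever between -0.06 and 0.06 rad), for 0.2 s.
At the end, for the whole second after the job is handed in: The red lug lies flat and still in the nest, its end within 6 mm of the blue stop, centred within 14 mm and square within 0.1 rad; the lever is centred within 0.06 rad; the plain lugs lie within 10 mm and the blue block, magnet, can and cup stand within 15 mm of where they began (all of step 4 and y of lug_center in the frame of station between -0.014 and 0.014 m and height (world z) of lug_center below 0.014 m and x of lug_center in the frame of station between -0.009 and 0.001 m and angle between the x axis of lug_center and the x axis of station, either way round below 0.1 rad and linear speed of lug below 0.01 m/s and contact force between the fingers and lug below 0.1 N and distance of each of plain1_center, plain2_center, plain3_center from where it was at the start of the episode below 0.01 m and distance of each of vee, magnet, spray, cup from where it was at the start of the episode below 0.015 m and angle between each of vee, magnet, spray, cup's own z axis and vertical below 0.2 rad); the robot touches nothing.
It fails at once if a plain lug is moved more than 10 mm (distance of any of plain1_center, plain2_center, plain3_center from where it was at the start of the episode above 0.01 m).
It fails at once if the blue block, magnet, can or cup is moved more than 15 mm or tipped (distance of any of vee, magnet, spray, cup from where it was at the start of the episode above 0.015 m or angle between any of vee, magnet, spray, cup's own z axis and vertical above 0.2 rad).
It fails at once if the lever is worked the other way (beyond -0.2 rad) (value of joint lever below -0.2 rad).
It fails at once if the red lug is dropped (in the air, more than 15 mm up, not held) (height (world z) of lug_center above 0.025 m and contact force between the fingers and lug below 0.05 N).
It also fails if it takes over 72 s, if anything falls off the work surface, if the arm or the gripper's body presses on something with over 40 N, if the wrist force passes 120 N, or if a joint passes its speed limit or range.

## Working session

There is one attempt and no reset: what is moved stays moved. The work goes in short steps, each a Python script; the robot and the scene stay as the last script left them, time stands still between calls to the robot, and variables do not carry over. Pictures are saved under pics/ and viewed, about 8 in all and at most 12, crops included, and the job is handed in when it is done.

```bash
ls; mkdir -p pics
cat > h.py <<'E'
import numpy as np, cv2
from cell import bot
from scipy.spatial.transform import Rotation as R
def save(name,fn):
    im=bot.snapshot(name); cv2.imwrite('pics/'+fn,im[:,:,::-1]); return im
def cam(name):
    m=bot.camera_model(name); 
    if 'mount' in m:
        s=bot.state(); T=np.eye(4); T[:3,:3]=R.from_rotvec(s['ee_rot']).as_matrix(); T[:3,3]=s['ee_pos']
        M=T@np.array(m['mount']); return m,M[:3,3],M[:3,:3]
    r=np.array(m['rotation'],float)
    return m,np.array(m['eye']),(r if r.shape==(3,3) else R.from_rotvec(r).as_matrix())
def world(c,p): return c[2]@np.array(p)+c[1]
def pix2w(c,uv,z):
    m=c[0]; K=np.array([[m['fx'],0,m['cx']],[0,m['fy'],m['cy']],[0,0,1.]])
    xd=np.array([(uv[0]-m['cx'])/m['fx'],(uv[1]-m['cy'])/m['fy']]); x=xd.copy()
    for _ in range(30): x=xd/(1+m['k1']*(x@x))
    d=c[2]@np.array([x[0],-x[1],-1.]); return c[1]+d*(z-c[1][2])/d[2]
def w2pix(c,p):
    m=c[0]; q=c[2].T@(np.array(p)-c[1]); x=np.array([q[0],-q[1]])/-q[2]; x=x*(1+m['k1']*(x@x))
    return np.array([m['fx']*x[0]+m['cx'],m['fy']*x[1]+m['cy']])
E
python3 - <<'E'
from h import *
for n in ('top','side'):
    save(n,n+'0.png'); c=cam(n); print(n,bot.camera_model(n))
    for q in ['lug_center','row','plain1_center','station','pusher_face','valve','lever_knob','vee','magnet','spray','cup']:
        for d in bot.landmark_of(n,q): print(q,round(d['conf'],2),world(c,d['at']).round(3),w2pix(c,world(c,d['at'])).round())
print(bot.state())
E
```

```text
pics
top {'fx': 487.58372267312797, 'fy': 487.58372267312797, 'cx': 275.39088758236073, 'cy': 215.54572003118358, 'k1': 0.04590380312526827, 'eye': array([0.34653486, 0.04547298, 1.38679941]), 'rotation': array([ 0.10870381, -0.110165  , -1.53967311])}
lug_center 0.88 [0.304 0.345 0.012] [165. 297.]
lug_center 0.86 [0.451 0.309 0.011] [182. 244.]
lug_center 0.59 [0.378 0.516 0.014] [105. 268.]
plain1_center 0.57 [0.497 0.318 0.006] [180. 228.]
station 0.96 [ 0.55  -0.157  0.001] [346. 215.]
pusher_face 0.62 [ 0.622 -0.145  0.016] [343. 189.]
valve 0.58 [ 0.485 -0.364  0.003] [420. 239.]
lever_knob 0.64 [ 0.489 -0.365  0.15 ] [437. 232.]
vee 0.62 [0.553 0.468 0.001] [128. 207.]
vee 0.29 [0.486 0.023 0.001] [283. 235.]
magnet 0.67 [0.484 0.026 0.004] [282. 236.]
spray 0.7 [0.759 0.162 0.002] [238. 141.]
cup 0.97 [ 0.667 -0.341 -0.001] [410. 177.]
side {'fx': 517.4951865040471, 'fy': 517.4951865040471, 'cx': 273.15047704678574, 'cy': 211.0678292246854, 'k1': -0.16592400651337083, 'eye': array([-0.18018639,  0.95043285,  0.79082485]), 'rotation': array([ 0.41580275, -1.24103269, -2.18606
[... 837 characters left out ...]
p 0.64 [ 0.667 -0.346  0.   ] [314. 175.]
{'time_s': 1.2, 'joint_positions': array([-1.38060632e+00,  2.99902946e-01,  1.52100006e+00,  1.08222009e-05,
        1.32067126e+00, -6.65749995e-02]), 'qd': array([0.00041427, 0.00125875, 0.00191647, 0.00094726, 0.00036677,
       0.00047389]), 'joint_torque': array([ 2.92284843e-03, -5.43349743e+01, -3.61977410e+01,  4.78987124e-05,
        5.86639144e-04, -1.26527322e-06]), 'ee_pos': array([ 0.13968662, -0.53196335,  0.23127894]), 'ee_rot': array([-1.31978678,  1.01797922, -1.01801376]), 'wrist_force': array([-0.08756205, -0.98149298, -0.70672268]), 'ft_torque': array([-0.02921045,  0.02061478, -0.01395412]), 'gripper_width': 0.08544678690878293}
```

View top.

Run:
```python
from h import *
im=cv2.imread('pics/top0.png')
cv2.imwrite('pics/top0c.png',cv2.resize(im[120:330,80:360],(800,600),interpolation=cv2.INTER_CUBIC))
print(R.from_rotvec(bot.state()['ee_rot']).as_matrix().round(2))
```

```text
[[ 0.25  0.    0.97]
 [-0.97 -0.    0.25]
 [ 0.   -1.    0.  ]]
```

View pics/top0.png

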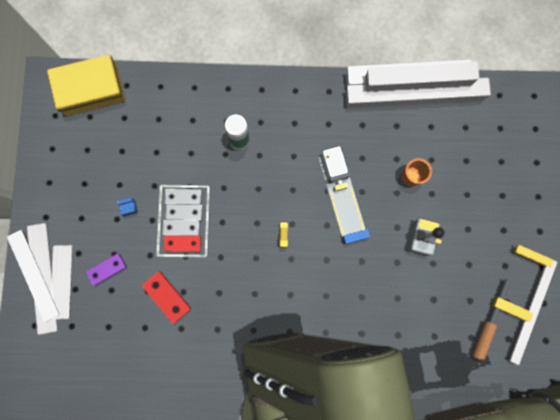

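View pics/top0c.png

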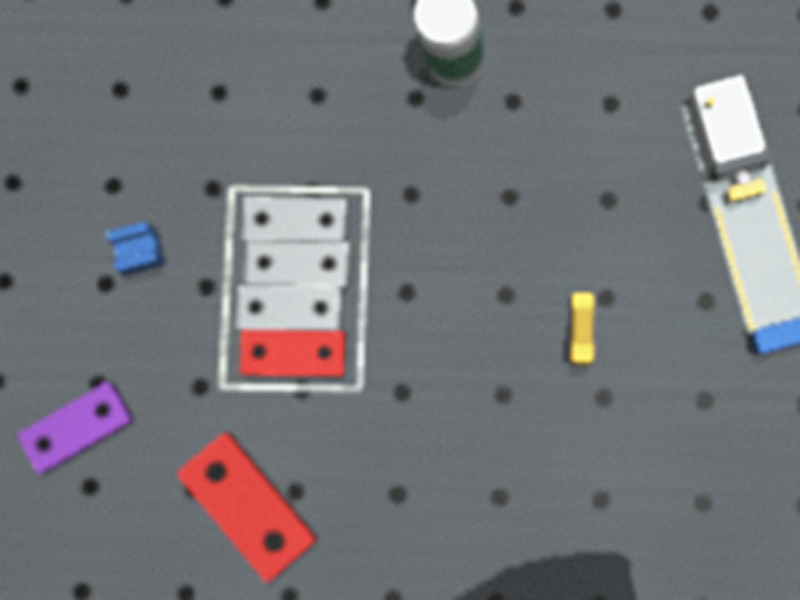

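```bash
cat >> h.py <<'E'
def rot(th):
    c,s=np.cos(th),np.sin(th); return R.from_matrix(np.array([[c,0,-s],[s,0,c],[0,-1,0]])).as_rotvec()
E
python3 - <<'E'
from h import *
m=bot.camera_model('wrist'); print({k:(np.round(v,4)) for k,v in m.items()})
for p,t in [((.45,-.25,.33),-.4),((.45,.28,.25),0)]:
    print(bot.inverse_kinematics(p,rot(t)))
E
```

```text
{'fx': np.float64(338.495), 'fy': np.float64(338.495), 'cx': np.float64(273.8018), 'cy': np.float64(213.4429), 'k1': np.float64(-0.0799), 'mount': array([[ 1.000e+00, -0.000e+00,  8.000e-04,  4.000e-04],
       [ 8.000e-04,  3.247e-01, -9.458e-01, -1.417e-01],
       [-2.000e-04,  9.458e-01,  3.247e-01,  8.280e-02],
       [ 0.000e+00,  0.000e+00,  0.000e+00,  1.000e+00]])}
[-5.78256666e-01  1.62993836e-01  1.46176643e+00 -4.44089210e-16
  1.51683239e+00 -1.78256666e-01]
[0.48748771 0.24088468 1.55173608 0.         1.3489719  0.48748771]
```

Run:
```python
from h import *
import pickle
C={}
def look(p,t,tag,qs):
    bot.move_pose(p,rot(t)); bot.hold(0.2); c=cam('wrist'); C[tag]=c; save('wrist',tag+'.png')
    for q in qs:
        for d in bot.landmark_of('wrist',q): print(q,round(d['conf'],2),world(c,d['at']).round(4),w2pix(c,world(c,d['at'])).round())
look((.58,-.22,.25),-1.3,'wst',['station','pusher_face','valve','lever_knob'])
look((.47,.35,.22),0,'wrow',['row','lug_center','plain1_center','vee'])
pickle.dump(C,open('C.pkl','wb')); print(bot.state()['time_s'])
```

```text
station 0.58 [ 0.5495 -0.1606  0.0009] [218. 183.]
pusher_face 0.68 [ 0.6219 -0.1364  0.0121] [209. 117.]
valve 0.86 [ 0.4887 -0.372   0.0008] [367. 269.]
row 0.17 [0.5446 0.3102 0.0075] [342. 214.]
lug_center 0.94 [0.3046 0.3444 0.0095] [122. 185.]
lug_center 0.86 [0.4528 0.3087 0.007 ] [259. 216.]
lug_center 0.84 [0.3769 0.5135 0.0078] [176.  12.]
plain1_center 0.76 [0.4942 0.3135 0.0095] [296. 212.]
plain1_center 0.72 [0.5455 0.3077 0.0086] [342. 217.]
plain1_center 0.31 [0.5838 0.3118 0.007 ] [376. 213.]
vee 0.62 [0.5515 0.4652 0.0011] [356.  65.]
6.1417
```

View pics/wst.png

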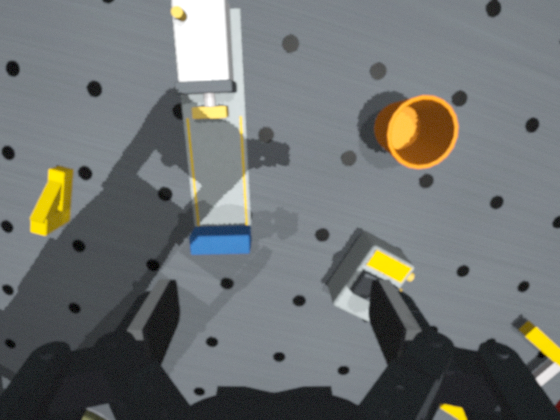

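View pics/wrow.png

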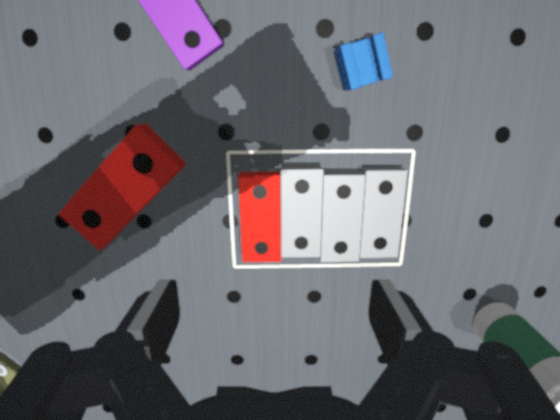

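Run:
```python
from h import *
import pickle
C=pickle.load(open('C.pkl','rb'))
c=C['wrow']; im=cv2.imread('pics/wrow.png'); hsv=cv2.cvtColor(im,cv2.COLOR_BGR2HSV)
P=lambda u,z,c=c:pix2w(c,u,z)[:2]
print('row corners',[P(u,0).round(4) for u in [(228,152),(414,150),(403,265),(234,267)]])
print('holes',[P(u,.02).round(4) for u in [(260,192),(261,248),(302,187),(301,243),(344,192),(340,248),(386,188),(380,243)]])
m=((hsv[...,0]<8)|(hsv[...,0]>172))&(hsv[...,1]>150)&(hsv[...,2]>80)
n,l,s,ce=cv2.connectedComponentsWithStats(m.astype(np.uint8))
for i in range(1,n):
    if s[i,4]>1000:
        ys,xs=np.nonzero(l==i); W=np.array([P((x,y),.02) for x,y in zip(xs,ys)],np.float32); print('red',s[i],cv2.minAreaRect(W*1000))
c=C['wst']; im=cv2.imread('pics/wst.png'); hsv=cv2.cvtColor(im,cv2.COLOR_BGR2HSV)
y=((hsv[...,0]>15)&(hsv[...,0]<32)&(hsv[...,1]>110)).astype(np.uint8); y[:, :150]=0
n,l,s,ce=cv2.connectedComponentsWithStats(y,connectivity=8)
for i in range(1,n):
    if s[i,4]>40 and s[i,1]<290:
        ys,xs=np.nonzero(l==i)
        for z in (0,.03,.05): print('yel',s[i],z,np.array(cv2.boxPoints(cv2.minAreaRect(np.array([P((x,y),z,c) for x,y in zip(xs,ys)],np.float32)))).round(3).tolist())
b=((hsv[...,0]>100)&(hsv[...,0]<125)&(hsv[...,1]>150))
ys,xs=np.nonzero(b); W=np.array([P((x,y),.035,c) for x,y in zip(xs,ys)],np.float32); print('blue',cv2.minAreaRect(W*1000))
cv2.imwrite('pics/v.png',cv2.resize(np.hstack([im[200:340,300:440],cv2.imread('pics/top0.png')[170:310,360:500]]),None,fx=2.8,fy=2.8,interpolation=cv2.INTER_CUBIC))
```

```text
row corners [array([0.4206, 0.3782]), array([0.6206, 0.381 ]), array([0.6255, 0.2429]), array([0.4216, 0.2411])]
holes [array([0.455 , 0.3394]), array([0.4552, 0.2753]), array([0.4988, 0.3447]), array([0.4993, 0.2813]), array([0.543 , 0.3394]), array([0.5428, 0.2751]), array([0.5872, 0.3438]), array([0.5872, 0.2809])]
red [  59  124  126  126 6805] ((304.9522705078125, 342.7991943359375), (146.1485595703125, 61.8741455078125), 42.86623001098633)
red [ 239  172   42   90 3242] ((454.39691162109375, 310.0852966308594), (42.32851028442383, 101.67403411865234), 0.8949443697929382)
yel [172   7  14  13 115] 0 [[0.7099999785423279, -0.08299999684095383], [0.7170000076293945, -0.08699999749660492], [0.7250000238418579, -0.07400000095367432], [0.7170000076293945, -0.07000000029802322]]
yel [172   7  14  13 115] 0.03 [[0.7059999704360962, -0.09200000017881393], [0.7129999995231628, -0.09600000083446503], [0.7200000286102295, -0.08399999886751175], [0.7129999995231628, -0.07999999821186066]]
yel [172   7  14  13 115] 0.05 [[0.703000009059906, -0.09799999743700027], [0.7099999785423279, -0.1019
[... 2607 characters left out ...]
5] 0 [[0.48100000619888306, -0.42399999499320984], [0.5049999952316284, -0.42899999022483826], [0.5189999938011169, -0.37400001287460327], [0.4950000047683716, -0.36800000071525574]]
yel [367 250  44  32 705] 0.03 [[0.4950000047683716, -0.4059999883174896], [0.5170000195503235, -0.41200000047683716], [0.5289999842643738, -0.3610000014305115], [0.5080000162124634, -0.35499998927116394]]
yel [367 250  44  32 705] 0.05 [[0.5040000081062317, -0.39500001072883606], [0.5249999761581421, -0.4000000059604645], [0.5370000004768372, -0.35199999809265137], [0.515999972820282, -0.34700000286102295]]
blue ((439.61322021484375, -69.99299621582031), (288.6732177734375, 372.812255859375), 89.54478454589844)
```

View pics/v.png

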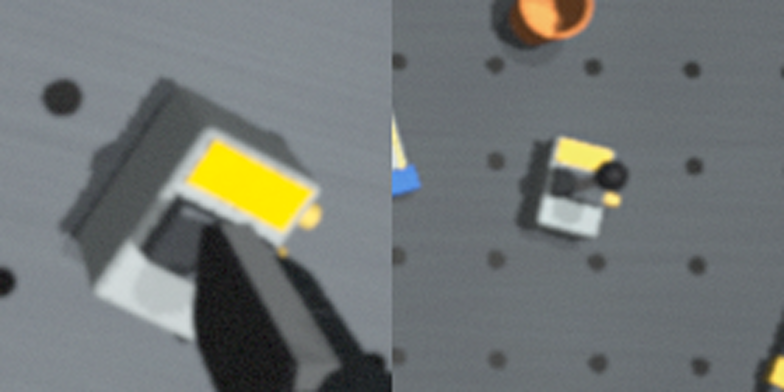

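Run:
```python
from h import *
bot.command_gripper(0.0,40)
bot.move_pose((.4545,.392,.08),rot(0)); bot.line_to((.4545,.392,.006),velocity=.1)
f0=bot.state()['wrist_force']
for y in (.362,.330,.300,.2575):
    bot.line_to((.4545,y,.006),velocity=.05); s=bot.state(); print(y,s['ee_pos'].round(4),(s['wrist_force']-f0).round(2))
bot.line_to((.4545,.27,.006)); bot.line_to((.4545,.29,.16),velocity=.2); bot.hold(.2)
c=cam('wrist'); im=save('wrist','push.png'); hsv=cv2.cvtColor(im,cv2.COLOR_RGB2HSV)
for q in ['lug_center']:
    for d in bot.landmark_of('wrist',q): print(q,round(d['conf'],2),world(c,d['at']).round(4),w2pix(c,world(c,d['at'])).round())
m=((hsv[...,0]<8)|(hsv[...,0]>172))&(hsv[...,1]>150)&(hsv[...,2]>60)
n,l,s,ce=cv2.connectedComponentsWithStats(m.astype(np.uint8))
for i in range(1,n):
    if s[i,4]>500:
        ys,xs=np.nonzero(l==i); W=np.array([pix2w(c,(x,y),.02)[:2] for x,y in zip(xs,ys)],np.float32); print('red',s[i],cv2.minAreaRect(W*1000))
print(bot.state()['time_s'],c[1])
```

```text
0.362 [0.4546 0.3619 0.0061] [ 0.14 -0.66 -0.51]
0.33 [0.4545 0.3298 0.006 ] [-0.05 -0.18  0.14]
0.3 [0.4545 0.2998 0.006 ] [0.6  0.05 0.74]
0.2575 [0.4545 0.2574 0.006 ] [-0.22 -1.22 -0.11]
lug_center 0.93 [0.3016 0.3436 0.0094] [ 99. 136.]
red [   23    52   159   166 11635] ((304.6736755371094, 341.5928039550781), (144.82122802734375, 65.25759887695312), 42.92372131347656)
red [ 252  238   47   40 1336] ((454.1978759765625, 233.33802795410156), (42.85618209838867, 39.80718231201172), 0.04025358334183693)
13.2083 [0.4538686  0.37279722 0.30060386]
```

View pics/push.png

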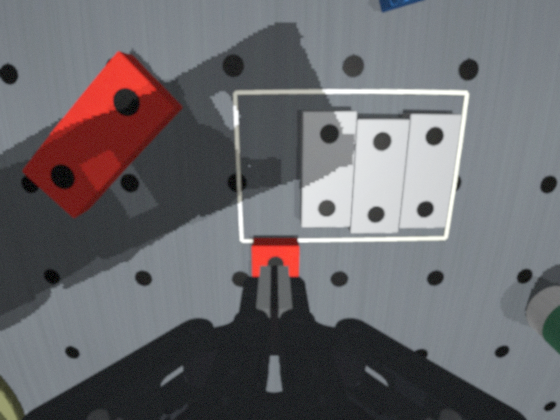

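Run:
```python
from h import *
bot.command_gripper(0.064,60)
bot.move_pose((.4545,.196,.12),rot(0)); 
bot.line_to((.4545,.196,.003),velocity=.1); print(bot.state()['ee_pos'])
bot.command_gripper(0.0,60); print(bot.state()['gripper_width'])
bot.line_to((.4545,.196,.14),velocity=.12); s=bot.state(); print(s['gripper_width'],s['wrist_force'].round(1))
bot.hold(.1); c=cam('wrist'); save('wrist','held.png')
bot.move_pose((.561,-.1563,.10),rot(-1.274)); s=bot.state(); print(s['gripper_width'],s['wrist_force'].round(1),s['time_s'])
c=cam('top'); save('top','t2.png')
c=cam('side'); save('side','s2.png')
cv2.imwrite('pics/s2c.png',cv2.resize(np.hstack([cv2.imread('pics/s2.png')[100:300,200:440],cv2.imread('pics/held.png')[220:420,150:390]]),None,fx=1.6,fy=1.6))
```

```text
[0.45481412 0.19612437 0.00352977]
0.04261741970862168
0.04252167886252328 [-0.6 -0.1 -7.5]
0.04232713614052372 [-0.1  0.1 -6.9] 18.8
```

View pics/s2c.png

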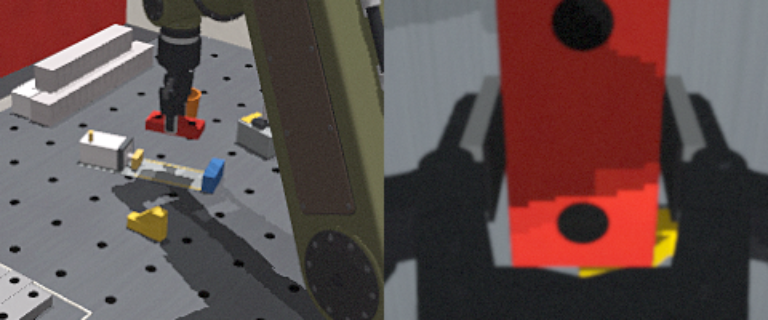

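Run:
```python
from h import *
bot.line_to((.561,-.1563,.015),velocity=.12); bot.line_to((.561,-.1563,.0035),velocity=.04); bot.hold(.2)
print(bot.state()['wrist_force'].round(1))
bot.command_gripper(0.064); bot.hold(.2)
bot.line_to((.561,-.1563,.12),velocity=.15)
bot.move_pose((.561,-.1563,.2),rot(-1.274)); bot.hold(.2)
c=cam('wrist'); im=save('wrist','placed.png'); hsv=cv2.cvtColor(im,cv2.COLOR_RGB2HSV)
for q in ['lug_center','station','lever_knob','pusher_face']:
    for d in bot.landmark_of('wrist',q): print(q,round(d['conf'],2),world(c,d['at']).round(4),w2pix(c,world(c,d['at'])).round())
m=((hsv[...,0]<8)|(hsv[...,0]>172))&(hsv[...,1]>150)&(hsv[...,2]>60)
n,l,s,ce=cv2.connectedComponentsWithStats(m.astype(np.uint8))
for i in range(1,n):
    if s[i,4]>500:
        ys,xs=np.nonzero(l==i); W=np.array([pix2w(c,(x,y),.02)[:2] for x,y in zip(xs,ys)],np.float32); print('red',s[i],cv2.minAreaRect(W*1000))
print(bot.state()['time_s'],c[1])
```

```text
[-1.9  1.1  4.9]
lug_center 0.87 [ 0.5567 -0.155   0.0104] [272. 188.]
lever_knob 0.68 [ 0.4913 -0.3666  0.1513] [505. 390.]
pusher_face 0.82 [ 0.6194 -0.1336  0.0124] [269. 120.]
red [ 252  135   45   99 3932] ((561.1050415039062, -156.0880126953125), (98.29450988769531, 42.17683792114258), 17.043230056762695)
22.725 [ 0.6402123  -0.13247073  0.33986635]
```

View pics/placed.png

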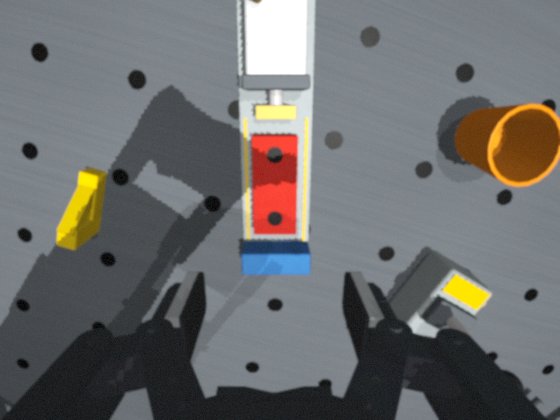

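Run:
```python
from h import *
K=np.array([.4895,-.366,0]); v=np.array([.97,-.243,0]); p=lambda d,z=.128: K+v*d*1e-3+np.array([0,0,z])
bot.command_gripper(0.0)
bot.move_pose(p(-62,.2),rot(-1.815)); bot.line_to(p(-62),velocity=.15)
f0=bot.state()['wrist_force']
F=lambda: round(float((bot.state()['wrist_force']-f0)@v),2)
for d in (-35,-20,-5,5,10): bot.line_to(p(d),velocity=.06); print(d,F())
for d in np.arange(11,22.1,1):
    bot.line_to(p(d),velocity=.02); bot.hold(.1); f=F(); print(d,f)
    if f<-16: break
bot.hold(.8); print(F())
c=cam('wrist'); im=save('wrist','lev.png'); ct=cam('top'); save('top','lev_t.png'); cs=cam('side'); save('side','lev_s.png')
for n,cc in (('wrist',c),('top',ct),('side',cs)):
  for q in ('pusher_face','lug_center','lever_knob'):
    for e in bot.landmark_of(n,q)[:2]: print(n,q,round(e['conf'],2),world(cc,e['at']).round(4))
print(bot.state()['time_s'])
```

```text
-35 -0.79
-20 -1.32
-5 -1.34
5 -3.38
10 -3.83
11.0 -5.96
12.0 -6.03
13.0 -7.0
14.0 -7.34
15.0 -7.03
16.0 -8.85
17.0 -7.13
18.0 -7.8
19.0 -8.33
20.0 -8.45
21.0 -16.46
-16.08
wrist pusher_face 0.32 [ 4.897e-01 -3.711e-01 -3.000e-04]
wrist lug_center 0.91 [ 0.547  -0.1588  0.008 ]
wrist lever_knob 0.56 [ 0.5339 -0.3752  0.1393]
top pusher_face 0.66 [ 0.5916 -0.1542  0.0163]
top lug_center 0.97 [0.3004 0.3429 0.0139]
top lug_center 0.89 [ 0.5441 -0.1576  0.0111]
side pusher_face 0.57 [ 0.5415 -0.1631  0.015 ]
side pusher_face 0.43 [ 0.5945 -0.1467  0.0156]
side lug_center 0.97 [0.374  0.5145 0.0094]
side lug_center 0.8 [0.3024 0.3451 0.0134]
side lever_knob 0.66 [ 0.5305 -0.3726  0.1369]
32.1333
```

Run:
```python
from h import *
K=np.array([.4895,-.366,0]); v=np.array([.97,-.243,0]); p=lambda d,z=.128: K+v*d*1e-3+np.array([0,0,z])
bot.line_to(p(-30),velocity=.06); bot.line_to(p(-65),velocity=.1); bot.line_to(p(-65,.22),velocity=.2)
bot.move_pose((.561,-.1563,.22),rot(-1.274)); bot.hold(.3)
c=cam('wrist'); im=save('wrist','fin.png'); hsv=cv2.cvtColor(im,cv2.COLOR_RGB2HSV)
m=((hsv[...,0]<8)|(hsv[...,0]>172))&(hsv[...,1]>150)&(hsv[...,2]>60)
n,l,s,ce=cv2.connectedComponentsWithStats(m.astype(np.uint8))
for i in range(1,n):
    if s[i,4]>500:
        ys,xs=np.nonzero(l==i); W=np.array([pix2w(c,(x,y),.02)[:2] for x,y in zip(xs,ys)],np.float32); print('red',s[i],cv2.minAreaRect(W*1000))
for q in ('pusher_face','lever_knob','lug_center'):
    for e in bot.landmark_of('wrist',q)[:2]: print(q,round(e['conf'],2),world(c,e['at']).round(4))
cs=cam('side'); save('side','fin_s.png')
for q in ('lever_knob','plain1_center','vee','magnet','spray','cup'):
    for e in bot.landmark_of('side',q)[:3]: print(q,round(e['conf'],2),world(cs,e['at']).round(4))
print(bot.state()['time_s'])
```

```text
red [ 253  146   41   93 3487] ((548.0313720703125, -159.9532470703125), (100.5106201171875, 42.66765213012695), 17.833324432373047)
pusher_face 0.96 [ 0.6214 -0.1351  0.0142]
lever_knob 0.83 [ 0.4902 -0.3676  0.1468]
lug_center 0.84 [ 0.546  -0.1596  0.0082]
lever_knob 0.64 [ 0.4855 -0.3653  0.1478]
lever_knob 0.51 [ 0.4857  0.0175 -0.0008]
lever_knob 0.46 [ 0.5482  0.4682 -0.006 ]
plain1_center 0.61 [0.5003 0.3139 0.0068]
vee 0.86 [ 0.5465  0.4702 -0.0056]
magnet 0.85 [0.487  0.0196 0.0026]
cup 0.94 [ 0.6686 -0.3485  0.0009]
36.025
```

View pics/fin.png

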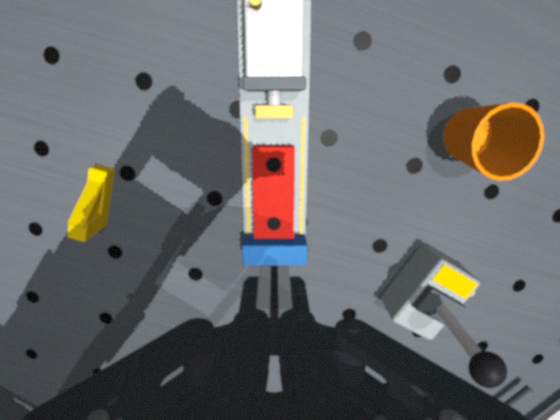

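View pics/fin_s.png

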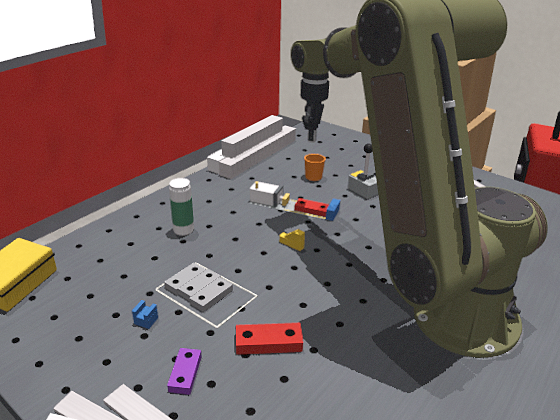

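```bash
python3 -c "
from cell import bot
print(bot.finish_job())"
```

```text
the job is handed in; nothing more can be done
None
```

The job is handed in, after about 36 s on the robot's clock. `finish_job` reports no verdict, so the results below are my own checks.

- **Push:** I pushed the small red lug, the one in the row nearest the robot, endwise to about 115 mm from the chalk origin (the step needs over 104 mm).
- **Placing:** I gripped it across its width, carried it over the magnet and released it in the nest at about x = +11 mm, centred and in line with the yellow lines.
- **Lever:** I pushed it to the yellow-side end stop, where the force rose from about 8 N to 16 N and the knob had moved about 43 mm. I held it about 0.8 s after reaching the stop, then eased it back.

**Last checks:**
- **Lug:** it lies about 2–3 mm short of contact with the stop by my measurement, well centred and within about 1° of square.
- **Station:** the pusher is back at rest. The lever is upright, with the knob estimates within about 4 mm of where it started.
- **Other things:** the plain lugs, blue block, magnet, can and cup look undisturbed. The network found only one of the three plain lugs and missed the can in the last side picture, so for those I relied on the picture alone.
- **Robot:** the arm is clear of everything.

The networks gave a few false hits, such as the knob reported at the blue block. I ignored these, because the other cameras and my own pixel measurements disagreed with them. No check failed.

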